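# Put the gauge plate back in its sliding-cover case

### The job

Put the flat brass gauge plate away: press the orange release tab of the blue case down and, keeping it down, slide the cover fully open, lay the plate flat in the case's pocket, then slide the cover fully shut again with the tab pressed and let the tab spring up so that the case is latched. Press only as hard as the tab's spring needs, since the case must not be loaded with more than about 40 N, and leave the two regulators and the spray bottle where they are.

Things in the scene. Friction and masses are not known exactly. Their poses are not given: they have to be found in the camera images.
- case: Blue case fixed to the bench, 190 x 120 x 32 mm (x, y, z), open-topped under a grey sliding cover. Origin: centre of its underside; +x is the way the cover opens; z up. Walls 8 mm thick; pocket 174 x 104 mm, its purple floor 16 mm above the bench, wall tops at 32 mm. Place and heading vary; case and mat may swap sides.
- cover (a joint): Travel of the grey cover (186 x 114 x 5 mm, its top 37 mm above the bench) along case +x: 0 shut, 0.125 m fully open; drags with about 2 N. Open, it uncovers the pocket from case x = -87 to +32 mm and overhangs the case's +x end by 123 mm.
- cover_tab (a point): Point on the cover's top face under the middle of the orange release tab, 45 mm from the cover's centre towards case -x; moves with the cover, axes as the case's. The tab above it is a level pad, 58 mm (case x) by 44 mm (y), with a rib 6 mm thick and 8 mm high at each x end (46 mm clear between the ribs): closed fingertips set down between the ribs can push the cover either way.
- cover_hub (a point): The same point as cover_tab, for the tab's action. At rest the pad's top stands 13 to 21 mm above it; the adjuster is set differently each time and not reported: feel for it. From rest the tab goes 7 mm down to a hard stop, on a spring: 4.2 N at first, 9.8 N at 4 mm, 14 N at 7 mm; it springs back. Until it is 4 mm down the cover is latched.
- cover_latch (a point): Point on the cover's top face at its +y edge beside the tab, over the hidden latch. The latch stops the cover 2 to 5 mm from shut (a little springy) unless the tab is 4 mm or more down. Keep it down while the cover passes 0 to 20 mm, opening as well as shutting; beyond that the cover slides freely. Pressing hard on the stop gains nothing.
- case_pocket (a point): Point on the pocket floor, in the middle of the part that the open cover leaves free: 30 mm from the case's centre towards its -x, 16 mm above the bench. Axes as the case's.
- plate: Loose flat brass gauge plate, 80 x 34 x 6 mm (x, y, z), about 110 g (90 to 145 g), with three dark round marks on top, lying flat on the purple mat at any heading. Origin: centre of its underside.
- mat: Purple mat fixed to the bench, 190 x 190 x 4 mm. Origin: centre of its underside.
- regulator_a: Loose brass regulator with a white gauge face, about 115 x 75 x 50 mm, a bystander beyond the work. Origin: under its middle.
- regulator_b: A second, identical regulator, bystander.
- spray: Loose clear bottle with white cap and blue label, 52 mm across, 130 mm tall, bystander. Origin: centre of its underside.
There are look-alikes about, which are no part of the job. Of the things that look like the case, the smallest one is meant.

How it is judged:
By the outcome, as a careful person would: the job done as asked, in the order asked, and still so for the second after the job is handed in, with the robot touching nothing.
It also fails if it takes over 72 s, if anything falls off the work surface, if the arm or the gripper's body presses on something with over 40 N, if the wrist force passes 120 N, or if a joint passes its speed limit or range.

### The arm

A 7-joint arm with a two-finger parallel gripper is mounted at the origin on the work surface. World frame = base frame: x ahead of the robot, y to its left, z up, the work surface at z = 0. Lengths are in m, angles in rad, forces in N, time in s.
With the tool pointing down it reaches from about 0.425 to 0.925 m from the base axis. Payload 6.8 kg.
Tool frame: the origin (TCP) lies midway between the tips of the shut fingers; the grasp point (between the pads) lies 19 mm behind it; z points along the fingers, y is the line along which they close (so a half turn about z gives the same grasp; the last joint's range is limited). The gripper opens to 85 mm and grips with 20 to 120 N. Pads are 22 mm wide; open, the fingers measure 114 mm over their backs; the gripper's body (76 mm by 85 mm) begins 54 mm behind the grasp point. The pads swing forward as they close: fully open they stand 13 mm farther back than shut.
Start: joints at [-1.415, 0.477, 0.022, 1.555, -0.011, 1.109, -0.083], TCP at [0.176, 0.652, 0.231] pointing down, gripper open.
Joint ranges: [-2.96, 2.96], [-0.34, 2.1], [-1.41, 1.46], [0.24, 2.44], [-1.37, 4.51], [0.17, 1.92], [-2.96, 2.96]. Speed limits (rad/s): [2.39, 2.39, 3.14, 3.14, 3.14, 3.14, 3.14].

### API

Orientations are given as a unit quaternion [w, x, y, z].
In Python, from station import * gives the robot as it stands.
- The arm moves only by the shell command python3 -m creep 'ROWS' [FORCE]. ROWS is JSON, a list of rows, each a list of 7 numbers: the gripper command: -1 is shut, 1 is fully open, values between are in proportion, then the shift along the world's x, y, z in mm, then the turn, a rotation vector about the world's x, y, z in rad. A call has 1 to 5 rows; each row shifts and turns the commanded pose from where the row before left it; what a row does not reach is not made up. A row lasts 1/8 s, in which the tool goes at most 62.5 mm and 10.7 degrees, less where a joint would pass 70% of its speed; a pose out of reach is approached as far as the arm can. A call is refused whole if a number of a shift passes 62.5 or a number of a turn 0.188, either way. A call with a gripper value outside its range is refused whole. The fingers move at their own pace and stop on an object; FORCE is the grip in N (left out, the last holds). Time passes only in rows, so rows that do not move let the fingers close. It gives the time, the measured TCP pose, the force, the opening and the grip force at its end, in the units of the state.
- get_obs(): the state, without advancing time (a new reading comes with each control period).
- read_camera(name): name is "side" or "top" or "wrist"; returns (picture, depth): 420x560x3 uint8, red, green, blue; 420x560 float32, m along the optical axis (not along the pixel's ray), 0 where there is no reading.
- camera_params(name): a dict with "intrinsics" (3x3 intrinsics, pixels), "cam_to_world" (4x4, takes a point from camera to world coordinates); the wrist camera has in their place "mount" (4x4, takes a point from camera to tool coordinates, whose origin is the TCP and whose axes are the flange's). Camera axes: x right, y up, looking along -z (the intrinsics and any distortion apply to the point x, -y, -z); pixel columns grow to the right and rows downward; lengths in m; the calibration is good to about 2 mm. A picture is of the moment at which its call begins: read the wrist's pose just before it. camera_params takes no time and is no camera call.
- hand_in(): hands the job in; it is judged then, once.
The state is a dict: "t": time; "q": joint angles; "joint_vel": joint speeds; "joint_torque": joint torques, N m; "eef_pos": TCP position; "tool_rot": TCP orientation; "contact_force": force on the tool from outside, world axes, zero at the start; "torque": the same for the moment, N m; "gripper_width": opening from 0.0 (shut) to 1.0 (fully open); "grasp_force": force on a finger pad.
Only numpy, scipy, OpenCV 4.12 (cv2) and the standard library are available. Lean on these libraries where they do the work, as an engineer would, in place of code of your own. Each camera call takes 0.05 s, during which the arm holds its last target. There are 200 camera calls.

## Working session

There is one attempt and no reset: what is moved stays moved. The work goes in short steps, Python scripts to look and compute and a shell command to move; the robot and the scene stay as the last step left them, time stands still between calls to the robot, and variables do not carry over. Pictures are saved under pics/ and viewed, at most 12 in all, crops included, and the job is handed in when it is done.

```bash
ls; mkdir -p pics
python3 - <<'E'
from station import *
import cv2,numpy as np
o=get_obs();print(o)
for n in("top","side"):
    im,d=read_camera(n);cv2.imwrite(f"pics/{n}0.png",im[...,::-1]);np.savez(f"pics/{n}0.npz",im=im,d=d);p=camera_params(n);print(p)
print(camera_params("wrist"))
E
```

```text
pics
{'t': 0.0, 'q': array([-1.41508994,  0.47781362,  0.02234442,  1.55647096, -0.01150049,
        1.10924499, -0.08308444]), 'joint_vel': array([-0.00028403, -0.0008207 , -0.00065355, -0.0002109 , -0.00070844,
       -0.00107544, -0.00128846]), 'joint_torque': array([-8.48282161e-04, -5.96439171e+01,  1.60766032e+00, -2.81199825e+01,
        1.24586993e-02,  9.53846611e-03,  6.30708456e-06]), 'eef_pos': array([0.17587502, 0.65107763, 0.23030848]), 'tool_rot': array([-5.09197104e-05,  1.31504842e-01,  9.91315116e-01, -9.02894835e-04]), 'contact_force': array([-0.12553382,  0.76811441,  0.38277618]), 'torque': array([ 0.02442174, -0.01101284, -0.01637485]), 'grasp_force': 0.0, 'gripper_width': 0.9993158984541224}
{'intrinsics': array([[512.33033841,   0.        , 276.54351848],
       [  0.        , 512.33033841, 212.83991239],
       [  0.        ,   0.        ,   1.        ]]), 'cam_to_world': array([[ 0.01393544,  0.99258602, -0.12074267,  0.33804177],
       [-0.99989246,  0.01328169, -0.00621755, -0.03011865],
       [-0.00456778,  0.12081633,  0.99266437,  1.18438061],
       
[... 308 characters left out ...]
  [-0.37958449,  0.69502099, -0.61062382, -0.62909976],
       [-0.01252939,  0.65609931,  0.75457055,  0.81013577],
       [ 0.        ,  0.        ,  0.        ,  1.        ]])}
{'intrinsics': array([[344.56011523,   0.        , 274.64703767],
       [  0.        , 344.56011523, 208.25402035],
       [  0.        ,   0.        ,   1.        ]]), 'mount': array([[-6.58472038e-04,  9.66505301e-01,  2.56645805e-01,
         6.41840671e-02],
       [ 9.99999740e-01,  5.60666657e-04,  4.54262522e-04,
        -1.00538824e-03],
       [ 2.95154390e-04,  2.56646037e-01, -9.66505419e-01,
        -1.42147702e-01],
       [ 0.00000000e+00,  0.00000000e+00,  0.00000000e+00,
         1.00000000e+00]])}
```

View pics/top0.png

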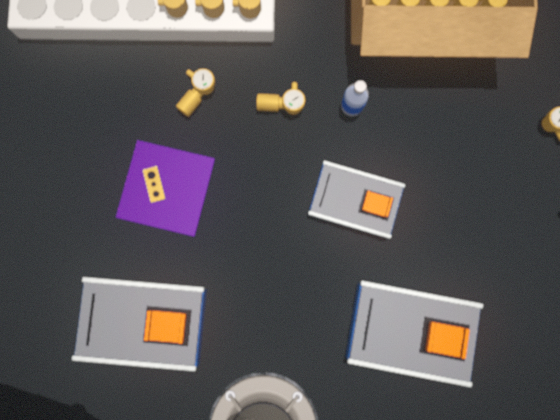

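View pics/side0.png

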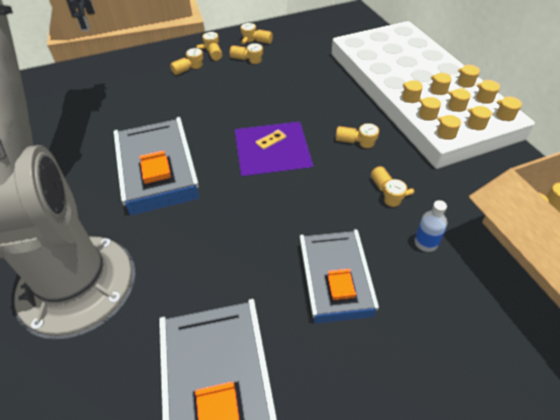

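The top view shows three case look-alikes: (356,199), (140,323) and (415,333). The two lower ones are larger, so (356,199) is the case. Its tab at (377,204) puts case −x on the image right, so the cover opens to the left, towards the mat. The plate is at (153,184) on the mat.

```bash
cat > h.py <<'E'
from station import *
import cv2,numpy as np
from scipy.spatial.transform import Rotation as R
def T_of(n,o=None):
    p=camera_params(n)
    if n!="wrist": return p["intrinsics"],p["cam_to_world"]
    q=np.array(o["tool_rot"]);M=np.eye(4);M[:3,:3]=R.from_quat(q[[1,2,3,0]]).as_matrix();M[:3,3]=o["eef_pos"]
    return p["intrinsics"],M@p["mount"]
def plane(px,K,T,z):
    px=np.atleast_2d(px).astype(float)
    r=np.c_[(px[:,0]-K[0,2])/K[0,0],-(px[:,1]-K[1,2])/K[1,1],-np.ones(len(px))]@T[:3,:3].T
    return T[:3,3]+r*((z-T[2,3])/r[:,2])[:,None]
def depthpts(mask,d,K,T):
    v,u=np.nonzero(mask&(d>0));z=d[v,u]
    c=np.c_[(u-K[0,2])/K[0,0]*z,-(v-K[1,2])/K[1,1]*z,-z]
    return c@T[:3,:3].T+T[:3,3]
def hsv(im): return cv2.cvtColor(im,cv2.COLOR_RGB2HSV)
def blob(m,near=None):
    n,l,s,c=cv2.connectedComponentsWithStats(m.astype(np.uint8))
    i=1+(np.argmax(s[1:,4]) if near is None else np.argmin(np.hypot(*(c[1:]-near).T)+1000*(s[1:,4]<60)))
    return l==i
def rect(mask,K,T,z):
    """ground-plane min-area rectangle: centre, (long,short), heading of long side"""
    cs,_=cv2.findContours(mask.astype(np.uint8),cv2.RETR_EXTERNAL,cv2.CHAIN_APPROX_NONE)
    c=max(cs,key=cv2.contourArea)[:,0]
    w=plane(c,K,T,z)[:,:2]
    b=cv2.boxPoints(cv2.minAreaRect((w*1000).astype(np.float32)))
    e=b[1]-b[0],b[2]-b[1]
    l=max(e,key=np.linalg.norm)
    return b.mean(0),sorted([np.linalg.norm(x) for x in e]),np.degrees(np.arctan2(l[1],l[0]))
E
python3 - <<'E'
from h import *
for n,pc,pt,pp in(("top",(356,199),(377,204),(153,184)),("side",(338,275),(341,285),(270,139))):
    f=np.load(f"pics/{n}0.npz");im,d=f["im"],f["d"];K,T=T_of(n);H=hsv(im)
    print(n)
    org=blob((H[...,0]>5)&(H[...,0]<18)&(H[...,1]>200)&(H[...,2]>150),pt)
    P=depthpts(org,d,K,T);print(" tab z pct",np.percentile(P[:,2],[10,50,70,90]),"med",np.median(P,0));print(" tab",rect(org,K,T,.053))
    yel=blob((H[...,0]>18)&(H[...,0]<32)&(H[...,1]>120)&(H[...,2]>120),pp)
    print(" plate",rect(yel,K,T,.010))
    grey=blob((H[...,1]<60)&(H[...,2]>70),pc);
    print(" cover",rect(grey,K,T,.037), np.median(depthpts(grey,d,K,T),0))
    pur=blob((H[...,0]>125)&(H[...,0]<150)&(H[...,1]>120)&(H[...,2]>60),pp);print(" mat",rect(pur,K,T,.004))
E
```

```text
top
 tab z pct [0.06749367 0.07071764 0.07248798 0.08042037] med [ 0.20658208 -0.38999938  0.07071764]
 tab (array([ 205.49078, -394.78146], dtype=float32), [np.float32(62.15142), np.float32(81.75939)], np.float32(79.70547))
 plate (array([544.4268 , 264.50507], dtype=float32), [np.float32(30.35512), np.float32(76.10075)], np.float32(16.127956))
 cover (array([ 504.2022 , -221.48782], dtype=float32), [np.float32(239.08496), np.float32(245.27574)], np.float32(-16.03979)) [ 0.51144404 -0.21166284  0.03533222]
 mat (array([538.32806, 238.62604], dtype=float32), [np.float32(192.47237), np.float32(192.84857)], np.float32(-12.785105))
side
 tab z pct [0.05153564 0.05434757 0.05752379 0.06118163] med [ 0.49686994 -0.24889934  0.05434757]
 tab (array([ 499.89124, -247.24368], dtype=float32), [np.float32(44.87743), np.float32(59.85354)], np.float32(74.64872))
 plate (array([544.50696, 260.8445 ], dtype=float32), [np.float32(31.248545), np.float32(76.81557)], np.float32(16.827353))
 cover (array([ 513.8143 , -204.12383], dtype=float32), [np.float32(134.98207), np.float32(201.68976)], np.float32(74.07716)) [ 0.51893129 -0.19600032  0.03734136]
 mat (array([538.43866, 235.71472], dtype=float32), [np.float32(192.57967), np.float32(194.6757)], np.float32(77.452835))
```

```bash
python3 -m creep '[[-0.1,35,-41,0,0,0,0],[-0.1,35,-41,0,0,0,0],[-0.1,35,-41,0,0,0,0],[-0.1,35,-41,0,0,0,0],[-0.1,35,-41,0,0,0,0]]'; python3 -m creep '[[-0.1,35,-41,0,0,0,0],[-0.1,35,-41,0,0,0,0],[-0.1,35,-41,0,0,0,0],[-0.1,40,-40,0,0,0,0],[-0.1,0,0,0,0,0,0]]'
python3 - <<'E'
from h import *
o=get_obs();im,d=read_camera("wrist");cv2.imwrite("pics/w1.png",im[...,::-1]);K,T=T_of("wrist",o);H=hsv(im)
print(o["eef_pos"],o["tool_rot"])
yel=blob((H[...,0]>18)&(H[...,0]<32)&(H[...,1]>120)&(H[...,2]>120)); print(rect(yel,K,T,.010))
E
python3 -m creep '[[-1,15,-60,0,0,0,0],[-1,15,-60,0,0,0,0],[-1,10,-60,0,0,0,0],[-1,0,-60,0,0,0,0],[-1,0,-60,0,0,0,0]]'; python3 -m creep '[[-1,0,-60,0,0,0,0],[-1,-10,-60,0,0,0,0],[-1,-10,-60,0,0,0,0],[-1,0,-50,0,0,0,0],[-1,0,0,0,0,0,0]]'
python3 - <<'E'
from h import *
o=get_obs();im,d=read_camera("wrist");cv2.imwrite("pics/w2.png",im[...,::-1]);np.savez("pics/w2.npz",im=im,d=d,p=o["eef_pos"],r=o["tool_rot"]);K,T=T_of("wrist",o);H=hsv(im)
print(o["eef_pos"],o["tool_rot"],o["q"],o["contact_force"])
org=blob((H[...,0]>3)&(H[...,0]<20)&(H[...,1]>180)&(H[...,2]>100))
P=depthpts(org,d,K,T);print(np.percentile(P[:,2],[10,30,50,70,90]),np.median(P,0)*1e3);print(rect(org,K,T,.053))
E
```

```text
t: 0.72
eef_pos: [0.3519, 0.445, 0.231]
tool_rot: [-0.0, 0.132, 0.991, -0.0]
contact_force: [0.3, 0.9, 0.8]
gripper_width: 0.45
grasp_force: 0.0
t: 1.35
eef_pos: [0.4993, 0.2784, 0.2312]
tool_rot: [0.001, 0.136, 0.991, -0.001]
contact_force: [-0.5, 0.7, 0.2]
gripper_width: 0.452
grasp_force: 0.0
[0.49927577 0.27842999 0.23117392] [ 7.71946915e-04  1.35955907e-01  9.90714052e-01 -1.03114697e-03]
(array([736.91705 ,   5.193802], dtype=float32), [np.float32(16.155048), np.float32(52.666523)], np.float32(-65.02581))
t: 2.02
eef_pos: [0.5356, -0.0162, 0.2312]
tool_rot: [-0.0, 0.13, 0.991, 0.0]
contact_force: [1.6, 0.6, 0.4]
gripper_width: 0.001
grasp_force: 0.0
t: 2.65
eef_pos: [0.5152, -0.2494, 0.2313]
tool_rot: [-0.0, 0.134, 0.991, -0.001]
contact_force: [0.6, 0.5, -0.2]
gripper_width: -0.003
grasp_force: 0.0
[ 0.51516285 -0.24936649  0.2312607 ] [-5.82890022e-05  1.33999859e-01  9.90981085e-01 -7.23727115e-04] [-0.01233711  0.32482776  0.44374265  1.83035293 -0.15968029  1.02142015
  1.79677978] [ 0.63198696  0.50557889 -0.22222711]
[0.04969092 0.05209763 0.05270698 0.05337229 0.0605099 ] [ 486.76370008 -235.35251066   52.70698262]
(array([ 484.67538, -239.96579], dtype=float32), [np.float32(24.173052), np.float32(63.193165)], np.float32(56.10458))
```

View pics/w2.png

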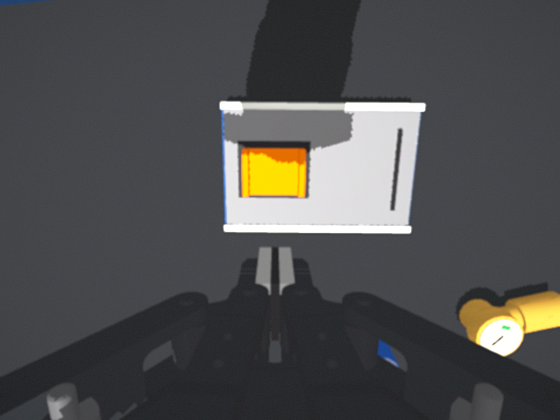

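The wrist view shows the small case at about (320,168). The tab is at (275,172), and the white rails run from (222,106) to (424,106) and (224,229) to (410,229). It is lit unevenly, so I'll widen the hue range.

Run:
```python
from h import *
f=np.load("pics/w2.npz");im,d=f["im"],f["d"];K,T=T_of("wrist",dict(eef_pos=f["p"],tool_rot=f["r"]));H=hsv(im)
org=blob((H[...,0]>3)&(H[...,0]<32)&(H[...,1]>180)&(H[...,2]>100),(275,172))
P=depthpts(org,d,K,T);print(np.percentile(P[:,2],[5,20,30,50,70,90,97]));print("tab",rect(org,K,T,.054))
# pad between ribs
m=np.zeros_like(org);m[155:190,258:293]=1;print("pad z",np.median(depthpts(m,d,K,T)[:,2]))
m=np.zeros_like(org);m[185:220,320:380]=1;print("cover z",np.median(depthpts(m,d,K,T)[:,2]))
m=np.zeros_like(org);m[290:400,100:130]=0;m[270:290,60:200]=1;print("bench z",np.median(depthpts(m,d,K,T)[:,2]))
wh=im.min(2)>225
for pt in((300,106),(300,229)):
    b=blob(wh&(np.abs(np.arange(420)-pt[1])<8)[:,None]);v,u=np.nonzero(b);print(u.min(),u.max(),v.min(),v.max(),[x for x in rect(b,K,T,.040)],np.percentile(depthpts(b,d,K,T)[:,2],[30,50,70]))
dk=blob((im.max(2)<70)&(np.arange(560)>370)&(np.arange(560)<408)&((np.arange(420)>120)&(np.arange(420)<218))[:,None]);print("slot",rect(dk,K,T,.037))
```

```text
[0.05116746 0.05196517 0.05225112 0.05276911 0.05338933 0.06051918
 0.06125138]
tab (array([ 500.617  , -247.90894], dtype=float32), [np.float32(45.16745), np.float32(59.068302)], np.float32(73.53488))
pad z 0.05253723806696453
cover z 0.036486728042079614
bench z -0.0005537501051290361
344 424 103 111 [array([ 471.5573 , -133.37888], dtype=float32), [np.float32(7.1279573), np.float32(74.36913)], np.float32(74.55686)] [0.03758921 0.03827    0.03878106]
224 410 222 232 [array([ 569.16016, -220.97192], dtype=float32), [np.float32(10.315568), np.float32(189.41437)], np.float32(73.778755)] [0.03744931 0.03814885 0.03861164]
slot (array([ 533.327  , -132.63156], dtype=float32), [np.float32(1.7298236), np.float32(76.832184)], np.float32(-16.027794))
```

```bash
python3 -m creep '[[-1,-8,1,-55,0,0,0],[-1,-7,1,-55,0,0,0],[-1,0,0,-48,0,0,0],[-1,0,0,0,0,0,0]]' 20
python3 - <<'E'
from h import *
im,d=read_camera("wrist");im2,_=read_camera("side");cv2.imwrite("pics/c3.png",np.hstack([im[150:420,130:430],cv2.resize(im2[200:330,270:410],None,fx=2,fy=2.077)])[...,::-1])
o=get_obs();print(o["eef_pos"],o["contact_force"])
E
```

```text
t: 3.2
eef_pos: [0.4991, -0.2403, 0.0702]
tool_rot: [-0.004, 0.13, 0.992, 0.001]
contact_force: [-0.8, -0.5, 1.2]
gripper_width: -0.001
grasp_force: 0.0
[ 0.5021452  -0.24297282  0.07425494] [ 0.00173341 -0.34241718  1.3093592 ]
```

View pics/c3.png

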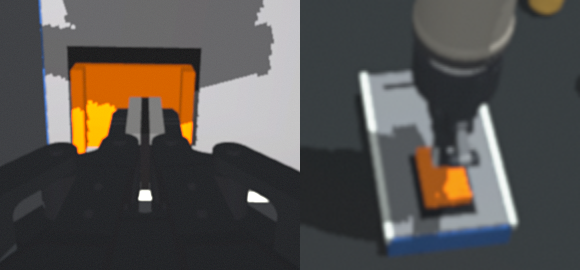

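The close crop confirms the fingers above the orange tab of the small case, about 5 mm off towards +x of the case (fingers at column 145, tab centre at 133). I'll correct that and feel for the pad.

```bash
python3 -m creep '[[-1,-1,-5,-8,0,0,0],[-1,0,0,0,0,0,0],[-1,0,0,0,0,0,0]]'
```

```text
t: 3.68
eef_pos: [0.5004, -0.2496, 0.0661]
tool_rot: [0.001, 0.132, 0.991, -0.0]
contact_force: [0.6, -0.4, 0.0]
gripper_width: -0.001
grasp_force: 0.0
```

```bash
python3 -m creep '[[-1,0,1,-10,0,0,0],[-1,0,0,0,0,0,0]]';python3 -m creep '[[-1,0,0,-2,0,0,0],[-1,0,0,0,0,0,0]]';python3 -m creep '[[-1,0,0,-2,0,0,0],[-1,0,0,0,0,0,0]]'
```

```text
t: 3.92
eef_pos: [0.4994, -0.2478, 0.0544]
tool_rot: [-0.001, 0.131, 0.991, 0.0]
contact_force: [0.6, 0.2, 0.0]
gripper_width: -0.002
grasp_force: 0.0
t: 4.18
eef_pos: [0.5, -0.2484, 0.0533]
tool_rot: [-0.0, 0.132, 0.991, 0.0]
contact_force: [0.5, -0.2, 0.5]
gripper_width: 0.003
grasp_force: 0.0
t: 4.42
eef_pos: [0.5001, -0.2485, 0.0516]
tool_rot: [0.0, 0.132, 0.991, 0.0]
contact_force: [-1.3, 0.1, 6.1]
gripper_width: -0.0
grasp_force: 2.9
```

```bash
python3 -m creep '[[-1,0,0,-2,0,0,0],[-1,0,0,0,0,0,0]]';python3 -m creep '[[-1,0,0,-2,0,0,0],[-1,0,0,0,0,0,0]]'
```

```text
t: 4.68
eef_pos: [0.5002, -0.2485, 0.0499]
tool_rot: [0.0, 0.132, 0.991, 0.0]
contact_force: [-1.8, 1.1, 8.5]
gripper_width: 0.004
grasp_force: 4.1
t: 4.92
eef_pos: [0.5002, -0.2485, 0.048]
tool_rot: [0.0, 0.132, 0.991, 0.0]
contact_force: [-2.3, 0.7, 10.3]
gripper_width: -0.001
grasp_force: 5.4
```

```bash
python3 -m creep '[[-1,0,0,-1,0,0,0],[-1,1.4,4.8,0,0,0,0],[-1,1.4,4.8,0,0,0,0],[-1,1.4,4.8,0,0,0,0],[-1,0,0,0,0,0,0]]'
```

```text
t: 5.55
eef_pos: [0.5043, -0.2343, 0.0473]
tool_rot: [0.0, 0.132, 0.991, -0.0]
contact_force: [-3.0, 1.2, 12.0]
gripper_width: -0.0
grasp_force: 5.9
```

```bash
python3 -m creep '[[-1,1.4,4.8,0,0,0,0],[-1,1.4,4.8,0,0,0,0],[-1,1.4,4.8,0,0,0,0],[-1,0,0,0,0,0,0]]'
```

```text
t: 6.05
eef_pos: [0.5083, -0.2198, 0.0472]
tool_rot: [0.0, 0.132, 0.991, 0.0]
contact_force: [-2.9, 0.8, 11.6]
gripper_width: 0.001
grasp_force: 5.9
```

```bash
python3 -m creep '[[-1,2.8,9.6,0,0,0,0],[-1,2.8,9.6,0,0,0,0],[-1,2.8,9.6,0,0,0,0],[-1,2.8,9.6,0,0,0,0],[-1,2.8,9.6,0,0,0,0]]';python3 -m creep '[[-1,2.8,9.6,0,0,0,0],[-1,2.8,9.6,0,0,0,0],[-1,2.8,9.6,0,0,0,0],[-1,0,0,0,0,0,0]]';python3 -m creep '[[-1,1.4,4.8,0,0,0,0],[-1,1.4,4.8,0,0,0,0],[-1,0.6,2,0,0,0,0],[-1,0,0,0,0,0,0]]'
```

```text
t: 6.68
eef_pos: [0.5219, -0.1723, 0.0472]
tool_rot: [-0.0, 0.132, 0.991, -0.0]
contact_force: [-3.9, -0.8, 12.5]
gripper_width: 0.002
grasp_force: 6.0
t: 7.18
eef_pos: [0.5305, -0.1418, 0.047]
tool_rot: [-0.0, 0.131, 0.991, 0.001]
contact_force: [-3.4, 2.9, 12.2]
gripper_width: 0.001
grasp_force: 6.1
t: 7.68
eef_pos: [0.5335, -0.1313, 0.047]
tool_rot: [-0.001, 0.132, 0.991, 0.0]
contact_force: [-4.8, 0.0, 11.9]
gripper_width: 0.001
grasp_force: 6.1
```

```bash
python3 -m creep '[[-1,0.3,3,0,0,0,0],[-1,0,0,0,0,0,0]]';python3 -m creep '[[-1,0.3,3,0,0,0,0],[-1,0,0,0,0,0,0]]';python3 -m creep '[[-1,0.3,3,0,0,0,0],[-1,0,0,0,0,0,0]]'
python3 - <<'E'
from h import *
im2,_=read_camera("side");cv2.imwrite("pics/s4.png",cv2.resize(im2[180:360,240:480],None,fx=2,fy=2)[...,::-1])
E
```

```text
t: 7.92
eef_pos: [0.5343, -0.1285, 0.0472]
tool_rot: [-0.0, 0.132, 0.991, 0.0]
contact_force: [-4.2, -0.1, 12.3]
gripper_width: -0.001
grasp_force: 6.0
t: 8.18
eef_pos: [0.5347, -0.1275, 0.0474]
tool_rot: [0.001, 0.132, 0.991, -0.001]
contact_force: [-4.0, -4.3, 11.1]
gripper_width: -0.002
grasp_force: 5.8
t: 8.43
eef_pos: [0.5357, -0.1252, 0.0476]
tool_rot: [0.001, 0.133, 0.991, -0.001]
contact_force: [-2.7, -6.2, 11.5]
gripper_width: -0.002
grasp_force: 5.7
```

View pics/s4.png

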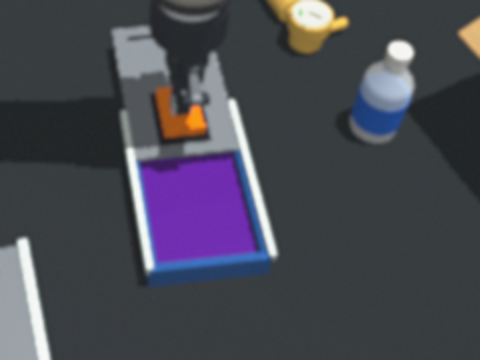

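Open: the purple pocket is free (crop centre around (200,205)), the cover has stopped, and the push force is rising. Next is the plate.

```bash
python3 -m creep '[[-1,0,-2,15,0,0,0],[-1,0,0,55,0,0,0],[0.2,0,30,40,0,0,0],[0.2,0,55,0,0,0,0.186],[0.2,0,55,0,0,0,0.186]]';python3 -m creep '[[0.2,0,55,0,0,0,0.186],[0.2,0,55,0,0,0,0],[0.2,0,55,0,0,0,0],[0.2,4,55,0,0,0,0],[0.2,4,25,0,0,0,0]]';python3 -m creep '[[0.2,0,0,0,0,0,0],[0.2,0,0,0,0,0,0]]'
python3 - <<'E'
from h import *
o=get_obs();im,d=read_camera("wrist");cv2.imwrite("pics/w5.png",im[...,::-1]);K,T=T_of("wrist",o);H=hsv(im)
print(o["eef_pos"],np.degrees(R.from_quat(o["tool_rot"][[1,2,3,0]]).as_matrix()[:2,1]),o["contact_force"])
M=R.from_quat(o["tool_rot"][[1,2,3,0]]).as_matrix();print("tool y deg",np.degrees(np.arctan2(M[1,1],M[0,1])))
pur=cv2.morphologyEx(blob((H[...,0]>120)&(H[...,0]<155)&(H[...,1]>100)&(H[...,2]>40)).astype(np.uint8),cv2.MORPH_CLOSE,np.ones((5,5)))
cs,_=cv2.findContours(pur,cv2.RETR_EXTERNAL,cv2.CHAIN_APPROX_NONE)
hull=cv2.fillPoly(np.zeros(pur.shape,np.uint8),[cv2.convexHull(max(cs,key=cv2.contourArea))],1)
yel=blob((H[...,0]>12)&(H[...,0]<35)&(H[...,1]>80)&(H[...,2]>80)&(hull>0))
print(yel.sum(),rect(yel,K,T,.010),rect(hull,K,T,.004))
E
```

```text
t: 9.1
eef_pos: [0.5353, 0.0175, 0.1573]
tool_rot: [0.001, -0.057, 0.998, 0.0]
contact_force: [1.1, -0.3, -0.0]
gripper_width: 0.599
grasp_force: 0.0
t: 9.72
eef_pos: [0.5421, 0.2652, 0.1563]
tool_rot: [-0.0, -0.149, 0.989, 0.001]
contact_force: [-0.3, -0.3, -0.6]
gripper_width: 0.599
grasp_force: 0.0
t: 9.98
eef_pos: [0.5433, 0.2586, 0.1562]
tool_rot: [-0.0, -0.145, 0.989, -0.001]
contact_force: [0.0, -0.4, 0.3]
gripper_width: 0.602
grasp_force: 0.0
[0.54328846 0.2585998  0.15615289] [-16.49299499  54.87059032] [ 0.03777317 -0.43065544  0.33458497]
tool y deg 106.72972028033998
2880 (array([545.3879 , 263.62314], dtype=float32), [np.float32(33.065365), np.float32(78.629585)], np.float32(16.153828)) (array([539.1085 , 237.45694], dtype=float32), [np.float32(190.50578), np.float32(190.95667)], np.float32(77.25836))
```

View pics/w5.png

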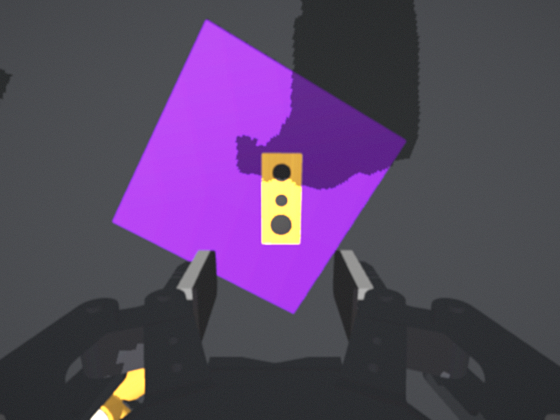

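The plate is at (281,198), square between the fingers. Descending.

```bash
python3 -m creep '[[0.2,1,3,-50,0,0,0],[0.2,1,2,-50,0,0,0],[0.2,0,0,-38,0,0,0],[0.2,0,0,0,0,0,0],[0.2,0,0,0,0,0,0]]' 40
```

```text
t: 10.65
eef_pos: [0.5464, 0.2651, 0.0198]
tool_rot: [0.001, -0.146, 0.989, 0.0]
contact_force: [0.9, -0.0, -0.7]
gripper_width: 0.6
grasp_force: 0.0
```

```bash
python3 -m creep '[[0.05,-1,-1.5,-11,0,0,0],[0.05,0,0,0,0,0,0],[0.05,0,0,0,0,0,0]]';python3 -m creep '[[0.05,0,0,-3,0,0,0],[0.05,0,0,0,0,0,0]]'; python3 -m creep '[[0.05,0,0,-3,0,0,0],[0.05,0,0,0,0,0,0]]'
```

```text
t: 11.02
eef_pos: [0.5443, 0.2645, 0.0078]
tool_rot: [0.0, -0.147, 0.989, 0.0]
contact_force: [0.4, -0.4, -0.7]
gripper_width: 0.523
grasp_force: 0.0
t: 11.28
eef_pos: [0.544, 0.2644, 0.0041]
tool_rot: [-0.0, -0.147, 0.989, -0.0]
contact_force: [-0.4, -0.1, -0.5]
gripper_width: 0.526
grasp_force: 0.0
t: 11.52
eef_pos: [0.5443, 0.2645, 0.0019]
tool_rot: [0.0, -0.147, 0.989, 0.0]
contact_force: [-2.0, -1.3, 6.9]
gripper_width: 0.524
grasp_force: 3.5
```

```bash
python3 -m creep '[[0.05,0,0,2,0,0,0],[-0.4,0,0,0,0,0,0],[-0.4,0,0,0,0,0,0],[-0.4,0,0,0,0,0,0],[-0.4,0,0,0,0,0,0]]' 40; python3 -m creep '[[-0.4,0,0,2,0,0,0],[-0.4,0,0,15,0,0,0],[-0.4,0,0,15,0,0,0],[-0.4,0,0,0,0,0,0]]'
python3 - <<'E'
from h import *
im2,_=read_camera("side");im,_=read_camera("wrist");cv2.imwrite("pics/g6.png",np.hstack([cv2.resize(im2[90:190,200:350],None,fx=2.5,fy=2.5),im[170:420,100:480]])[...,::-1])
E
```

```text
t: 12.15
eef_pos: [0.5444, 0.2645, 0.0036]
tool_rot: [0.0, -0.147, 0.989, 0.0]
contact_force: [-0.4, -1.1, 5.8]
gripper_width: 0.384
grasp_force: 40.0
t: 12.65
eef_pos: [0.5453, 0.265, 0.0372]
tool_rot: [0.002, -0.147, 0.989, 0.001]
contact_force: [-0.8, 0.6, -1.9]
gripper_width: 0.38
grasp_force: 39.9
```

View pics/g6.png

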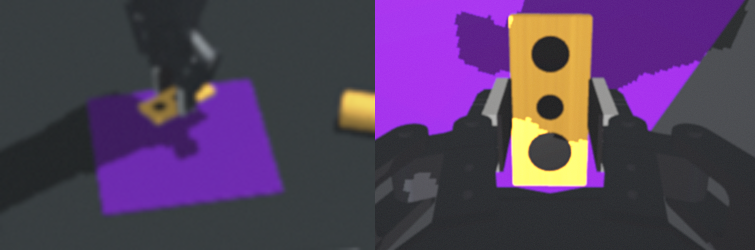

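```bash
python3 -m creep '[[-0.4,0,0,40,0,0,0],[-0.4,0,-20,50,0,0,0],[-0.4,-4,-48,15,0,0,0.166],[-0.4,-4,-48,0,0,0,0.166],[-0.4,-4,-48,0,0,0,0.166]]';python3 -m creep '[[-0.4,-4,-48,0,0,0,0.166],[-0.4,-4,-48,0,0,0,0.166],[-0.4,-4,-48,0,0,0,0.166],[-0.4,-4,-48,0,0,0,0],[-0.4,-4,-48,0,0,0,0]]';python3 -m creep '[[-0.4,-4,-48,0,0,0,0],[-0.4,-4,-48,0,0,0,0],[-0.4,0,0,0,0,0,0],[-0.4,0,0,0,0,0,0]]'
cat > look.py <<'E'
from h import *
o=get_obs();im,d=read_camera("wrist");K,T=T_of("wrist",o);H=hsv(im)
import sys;cv2.imwrite(sys.argv[1],im[...,::-1]);
M=R.from_quat(o["tool_rot"][[1,2,3,0]]).as_matrix();print(o["eef_pos"],"tool y deg",np.degrees(np.arctan2(M[1,1],M[0,1])),"q",o["q"].round(2))
E
python3 look.py pics/w7.png
```

```text
t: 13.38
eef_pos: [0.5316, 0.0989, 0.1402]
tool_rot: [-0.0, -0.388, 0.921, -0.0]
contact_force: [0.9, -0.6, -1.0]
gripper_width: 0.379
grasp_force: 40.3
t: 14.0
eef_pos: [0.5118, -0.1354, 0.1394]
tool_rot: [-0.001, -0.601, 0.799, 0.0]
contact_force: [0.8, 1.1, -0.8]
gripper_width: 0.38
grasp_force: 40.3
t: 14.5
eef_pos: [0.5051, -0.2185, 0.1389]
tool_rot: [-0.001, -0.601, 0.799, 0.001]
contact_force: [0.1, 0.1, -1.0]
gripper_width: 0.379
grasp_force: 40.3
[ 0.50508846 -0.2184604   0.13886814] tool y deg 163.8865234470522 q [ 0.64  0.42 -0.43  1.92  0.23  0.86  2.95]
```

View pics/w7.png

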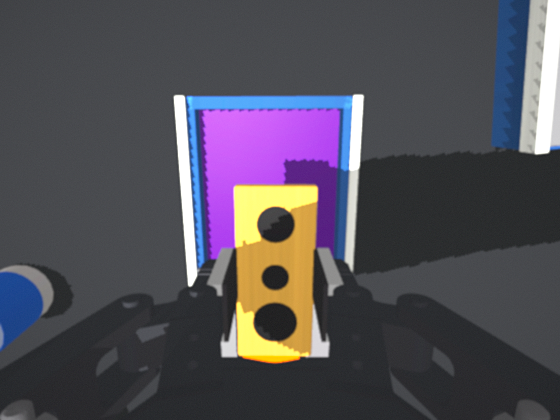

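The plate is held between the pocket walls (columns 200–345, plate at 276), but joint 7 is close to its limit. I'll back the yaw off about 10°, which still fits the pocket easily.

```bash
python3 -m creep '[[-0.4,0,0,0,0,0,-0.17],[-0.4,0,-7,0,0,0,0],[-0.4,0,-8,0,0,0,0],[-0.4,0,0,0,0,0,0],[-0.4,0,0,0,0,0,0]]'; python3 look.py pics/w8.png
```

```text
t: 15.18
eef_pos: [0.5057, -0.2333, 0.1393]
tool_rot: [-0.001, -0.532, 0.847, 0.001]
contact_force: [-0.6, -1.3, -1.0]
gripper_width: 0.38
grasp_force: 40.3
[ 0.50566668 -0.23325128  0.1393256 ] tool y deg 154.28491620369525 q [ 0.63  0.42 -0.39  1.9   0.21  0.86  2.83]
```

```bash
python3 -m creep '[[-0.4,-1,0,-40,0,0,0],[-0.4,0,0,-40,0,0,0],[-0.4,0,0,-30,0,0,0],[-0.4,0,0,0,0,0,0],[-0.4,0,0,0,0,0,0]]'; python3 -m creep '[[-0.4,0,0,-6,0,0,0],[-0.4,0,0,-3,0,0,0],[-0.4,0,0,0,0,0,0]]'; python3 look.py pics/w9.png
```

```text
t: 15.85
eef_pos: [0.5055, -0.2335, 0.0304]
tool_rot: [-0.001, -0.532, 0.847, 0.0]
contact_force: [-1.4, -0.4, -1.4]
gripper_width: 0.377
grasp_force: 40.2
t: 16.23
eef_pos: [0.5046, -0.2335, 0.0205]
tool_rot: [-0.001, -0.532, 0.847, 0.001]
contact_force: [0.3, -1.2, -1.3]
gripper_width: 0.384
grasp_force: 40.3
[ 0.50463    -0.23347452  0.02050491] tool y deg 154.23088544319856 q [ 0.57  0.59 -0.33  1.97  0.31  0.63  2.74]
```

```bash
python3 -m creep '[[-0.4,0,0,-2,0,0,0],[-0.4,0,0,0,0,0,0]]'; python3 -m creep '[[-0.4,0,0,-1.5,0,0,0],[-0.4,0,0,0,0,0,0]]'; python3 -m creep '[[-0.4,0,0,-1,0,0,0],[-0.4,0,0,0,0,0,0]]'
```

```text
t: 16.52
eef_pos: [0.5046, -0.2334, 0.0183]
tool_rot: [-0.001, -0.532, 0.847, 0.001]
contact_force: [0.2, 0.5, -1.4]
gripper_width: 0.384
grasp_force: 40.3
t: 16.77
eef_pos: [0.5046, -0.2334, 0.0168]
tool_rot: [-0.001, -0.532, 0.847, 0.001]
contact_force: [0.2, -0.2, -1.0]
gripper_width: 0.38
grasp_force: 40.3
t: 17.02
eef_pos: [0.5046, -0.2334, 0.0158]
tool_rot: [-0.001, -0.532, 0.847, 0.001]
contact_force: [-0.4, 0.6, -1.5]
gripper_width: 0.381
grasp_force: 40.3
```

```bash
python3 -m creep '[[-0.4,0,0,-1,0,0,0],[-0.4,0,0,0,0,0,0]]'; python3 -m creep '[[0.05,0,0,0,0,0,0],[0.05,0,0,0,0,0,0],[0.05,0,0,0,0,0,0]]'; python3 -m creep '[[0.05,0,0,20,0,0,0],[0.05,0,0,40,0,0,0],[0.05,0,0,50,0,0,0],[-1,0,0,30,0,0,0],[-1,0,0,0,0,0,0]]'; python3 look.py pics/w10.png
```

```text
t: 17.27
eef_pos: [0.5047, -0.2335, 0.0156]
tool_rot: [-0.001, -0.532, 0.847, 0.001]
contact_force: [-3.8, 1.4, 7.7]
gripper_width: 0.383
grasp_force: 41.7
t: 17.65
eef_pos: [0.5047, -0.2334, 0.0148]
tool_rot: [-0.001, -0.532, 0.847, 0.001]
contact_force: [0.3, 0.4, 0.8]
gripper_width: 0.521
grasp_force: 0.0
t: 18.27
eef_pos: [0.5067, -0.234, 0.1589]
tool_rot: [0.001, -0.532, 0.847, -0.002]
contact_force: [-0.1, -0.1, -0.2]
gripper_width: 0.106
grasp_force: 0.0
[ 0.50665164 -0.23402263  0.15888117] tool y deg 154.22523221865595 q [ 0.64  0.4  -0.4   1.89  0.2   0.89  2.83]
```

View pics/w10.png

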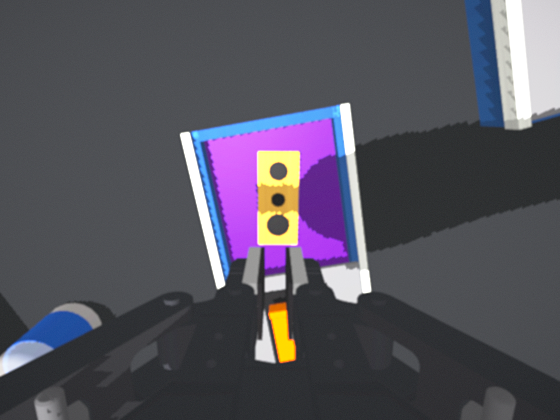

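The plate lies flat in the pocket, centred at (278,198) and clear of the cover edge. Now back to the tab.

```bash
python3 -m creep '[[-1,3.5,13.2,0,0,0,-0.174],[-1,3.5,13.2,0,0,0,-0.174],[-1,3.5,13.2,0,0,0,-0.174],[-1,3.5,13.2,0,0,0,-0.174],[-1,3.5,13.2,0,0,0,-0.174]]';python3 -m creep '[[-1,3.5,13.2,0,0,0,-0.174],[-1,3.5,13.2,-20,0,0,-0.174],[-1,3.5,13.2,-40,0,0,-0.174],[-1,0,0,-24,0,0,0],[-1,0,0,0,0,0,0]]';python3 -m creep '[[-1,0,0,0,0,0,0]]'; python3 look.py pics/w11.png
python3 - <<'E'
from h import *
f,_=read_camera("side");im=cv2.imread("pics/w11.png");cv2.imwrite("pics/c12.png",np.hstack([im[130:420,130:430],cv2.resize(f[170:315,270:420],None,fx=2,fy=2)[...,::-1]]))
E
```

```text
t: 18.95
eef_pos: [0.5213, -0.1667, 0.1539]
tool_rot: [-0.002, -0.122, 0.992, 0.002]
contact_force: [1.3, -0.2, -0.5]
gripper_width: -0.002
grasp_force: 0.0
t: 19.58
eef_pos: [0.5303, -0.1271, 0.0685]
tool_rot: [-0.003, 0.135, 0.991, 0.001]
contact_force: [-0.5, 0.4, 0.3]
gripper_width: -0.002
grasp_force: 0.0
t: 19.7
eef_pos: [0.5329, -0.1281, 0.0714]
tool_rot: [-0.0, 0.135, 0.991, 0.001]
contact_force: [-0.6, -0.9, 0.3]
gripper_width: -0.002
grasp_force: 0.0
[ 0.53286889 -0.12805366  0.07136766] tool y deg 74.46790930910757 q [ 0.23  0.48 -0.13  1.98  0.09  0.68  1.34]
```

View pics/c12.png

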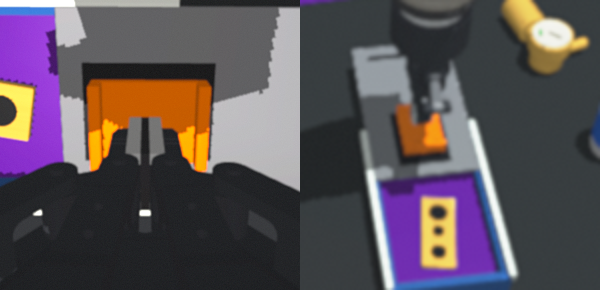

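The fingers are at column 145 and the tab centre at 150, between the ribs. Pressing.

```bash
python3 -m creep '[[-1,1,0,-15,0,0,0],[-1,0,0,0,0,0,0],[-1,0,0,-4,0,0,0],[-1,0,0,0,0,0,0]]';python3 -m creep '[[-1,0,0,-2,0,0,0],[-1,0,0,0,0,0,0]]';python3 -m creep '[[-1,0,0,-2,0,0,0],[-1,0,0,0,0,0,0]]'
```

```text
t: 20.3
eef_pos: [0.5338, -0.1279, 0.0521]
tool_rot: [-0.0, 0.135, 0.991, 0.001]
contact_force: [-1.4, 0.0, 4.7]
gripper_width: -0.001
grasp_force: 2.6
t: 20.55
eef_pos: [0.5338, -0.1279, 0.0505]
tool_rot: [-0.0, 0.135, 0.991, 0.001]
contact_force: [-3.6, 0.7, 8.0]
gripper_width: 0.001
grasp_force: 3.7
t: 20.8
eef_pos: [0.5338, -0.1279, 0.0487]
tool_rot: [-0.0, 0.135, 0.991, 0.001]
contact_force: [-3.2, 0.7, 9.6]
gripper_width: -0.001
grasp_force: 4.9
```

```bash
python3 -m creep '[[-1,0,0,-1.6,0,0,0],[-1,-1.4,-4.8,0,0,0,0],[-1,-2.8,-9.6,0,0,0,0],[-1,-2.8,-9.6,0,0,0,0],[-1,-2.8,-9.6,0,0,0,0]]';python3 -m creep '[[-1,-2.8,-9.6,0,0,0,0],[-1,-2.8,-9.6,0,0,0,0],[-1,-2.8,-9.6,0,0,0,0],[-1,-2.8,-9.6,0,0,0,0],[-1,-2.8,-9.6,0,0,0,0]]';python3 -m creep '[[-1,0,0,0,0,0,0],[-1,0,0,0,0,0,0]]'
```

```text
t: 21.42
eef_pos: [0.5245, -0.1607, 0.0475]
tool_rot: [0.0, 0.135, 0.991, 0.002]
contact_force: [-2.3, 3.9, 11.6]
gripper_width: -0.0
grasp_force: 5.7
t: 22.05
eef_pos: [0.5108, -0.209, 0.0476]
tool_rot: [0.0, 0.135, 0.991, 0.002]
contact_force: [-2.0, 3.2, 10.9]
gripper_width: 0.001
grasp_force: 5.7
t: 22.3
eef_pos: [0.5103, -0.2106, 0.0476]
tool_rot: [0.0, 0.136, 0.991, 0.001]
contact_force: [-2.6, -0.4, 10.9]
gripper_width: -0.001
grasp_force: 5.7
```

```bash
python3 -m creep '[[-1,-1.4,-4.8,-0.6,0,0,0],[-1,-1.4,-4.8,0,0,0,0],[-1,-1.4,-4.8,0,0,0,0],[-1,-1.4,-4.8,0,0,0,0],[-1,0,0,0,0,0,0]]';python3 -m creep '[[-1,-1.4,-4.8,0,0,0,0],[-1,-1.4,-4.8,0,0,0,0],[-1,-1.1,-3.8,0,0,0,0],[-1,0,0,0,0,0,0]]';python3 -m creep '[[-1,-0.8,-2.8,0,0,0,0],[-1,0,0,0,0,0,0]]';python3 -m creep '[[-1,-0.8,-2.8,0,0,0,0],[-1,0,0,0,0,0,0]]'
```

```text
t: 22.92
eef_pos: [0.505, -0.2291, 0.0471]
tool_rot: [0.001, 0.135, 0.991, 0.001]
contact_force: [-3.1, 0.8, 11.7]
gripper_width: -0.001
grasp_force: 6.0
t: 23.42
eef_pos: [0.5013, -0.2424, 0.0471]
tool_rot: [0.001, 0.135, 0.991, 0.001]
contact_force: [-2.7, 1.4, 12.2]
gripper_width: 0.0
grasp_force: 6.0
t: 23.68
eef_pos: [0.5005, -0.2449, 0.0471]
tool_rot: [0.001, 0.135, 0.991, 0.001]
contact_force: [-2.3, 1.1, 12.1]
gripper_width: -0.001
grasp_force: 6.0
t: 23.92
eef_pos: [0.4998, -0.2476, 0.0471]
tool_rot: [0.001, 0.135, 0.991, 0.001]
contact_force: [-2.5, 2.5, 12.3]
gripper_width: -0.001
grasp_force: 6.0
```

Not stopped yet; continue in small steps until the end stop is felt.

```bash
python3 -m creep '[[-1,-0.5,-2,0,0,0,0],[-1,0,0,0,0,0,0]]';python3 -m creep '[[-1,-0.5,-2,0,0,0,0],[-1,0,0,0,0,0,0]]';python3 -m creep '[[-1,-0.5,-2,0,0,0,0],[-1,0,0,0,0,0,0]]'
```

```text
t: 24.18
eef_pos: [0.4995, -0.2484, 0.047]
tool_rot: [0.001, 0.135, 0.991, 0.002]
contact_force: [-2.9, 4.6, 12.7]
gripper_width: -0.003
grasp_force: 6.0
t: 24.42
eef_pos: [0.4996, -0.2493, 0.0471]
tool_rot: [0.001, 0.134, 0.991, 0.003]
contact_force: [-0.9, 6.8, 12.7]
gripper_width: 0.003
grasp_force: 6.0
t: 24.68
eef_pos: [0.4995, -0.2511, 0.0472]
tool_rot: [0.001, 0.134, 0.991, 0.003]
contact_force: [0.1, 7.8, 12.0]
gripper_width: -0.003
grasp_force: 5.9
```

```bash
python3 -m creep '[[-1,0,0,3,0,0,0],[-1,0,0,5,0,0,0],[-1,0,0,30,0,0,0],[-1,5,0,60,0,0,0],[-1,5,0,60,0,0,0]]';python3 -m creep '[[-1,5,0,10,0,0,0],[-1,0,0,0,0,0,0],[-1,0,0,0,0,0,0]]';python3 - <<'E'
from h import *
o=get_obs();im,d=read_camera("wrist");K,T=T_of("wrist",o);H=hsv(im);print(o["eef_pos"])
org=blob((H[...,0]>3)&(H[...,0]<32)&(H[...,1]>180)&(H[...,2]>100),(275,172))
P=depthpts(org,d,K,T);print(np.percentile(P[:,2],[20,50,70,97]));print("tab",rect(org,K,T,.054))
for n in("wrist","side"):pass
s,_=read_camera("side");cv2.imwrite("pics/c13.png",np.hstack([im[80:250,180:460],cv2.resize(s[220:330,280:400],None,fy=170/110,fx=170/110)])[...,::-1])
K,T=T_of("side");H=hsv(s);org=blob((H[...,0]>5)&(H[...,0]<18)&(H[...,1]>200)&(H[...,2]>150),(341,285));print("side tab",rect(org,K,T,.053))
E
```

```text
t: 25.3
eef_pos: [0.5068, -0.2536, 0.2051]
tool_rot: [-0.001, 0.135, 0.991, 0.001]
contact_force: [0.4, -1.0, -0.2]
gripper_width: 0.004
grasp_force: 0.0
t: 25.68
eef_pos: [0.5109, -0.2532, 0.2117]
tool_rot: [-0.002, 0.135, 0.991, 0.002]
contact_force: [0.1, -0.6, -0.2]
gripper_width: 0.001
grasp_force: 0.0
[ 0.51087167 -0.25320184  0.21165676]
[0.05194896 0.05272324 0.05330927 0.06117858]
tab (array([ 500.85394, -247.96881], dtype=float32), [np.float32(45.467915), np.float32(59.67772)], np.float32(74.42451))
side tab (array([ 500.09827, -248.20099], dtype=float32), [np.float32(42.527725), np.float32(59.35805)], np.float32(74.09605))
```

View pics/c13.png

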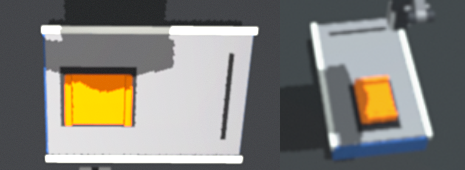

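The cover is shut, with the tab back at its starting place (within 0.3 mm) and its rest height. The arm is clear, so I'll hand in.

```bash
python3 -c "from station import *; print(hand_in())"
```

```text
the job is handed in; nothing more can be done
None
```

The plate lies flat in the case's pocket and the cover is slid fully shut; the tab is back at its rest height, so the case should be latched (I did not tug the cover to test it), and I handed the job in at about 26 s.

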